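# Sort the used ink cartridges and ring for collection

### The arm

A 6-joint arm with a two-finger parallel gripper is mounted at the origin on the work surface. World frame = base frame: x ahead of the robot, y to its left, z up, the work surface at z = 0. Lengths are in mm, angles in rad, forces in N, time in s.
With the tool pointing down it reaches from about 425 to 1125 mm from the base axis. Payload 14.9 kg.
Tool frame: the origin (TCP) lies on the centre line of the jaws, within the pads' length; the fingertips stand 25 mm ahead of it and the grasp point (between the pads) lies 6 mm ahead of it (tip_extent is the distance from the TCP to the fingertips, in mm); z points along the fingers, x is the direction in which the jaws open and shut, and the axes are right-handed (so a half turn about z gives the same grasp; the last joint's range is limited). The gripper opens to 91 mm and grips with 3 to 60 N. Pads are 32 mm wide; open, the fingers measure 118 mm over their backs; the gripper's body (76 mm by 178 mm) begins 60 mm behind the grasp point.
Start: joints at [1.238, 0.379, 1.734, -0, 1.028, -0.033], TCP at [206.738, 668.788, 238.932] pointing down, gripper open.
Joint ranges: [-2.77, 2.77], [-0.74, 2.19], [0, 2.66], [-1.06, 4.2], [0.31, 2.87], [-3.08, 3.08]. Speed limits (rad/s): [1.89, 1.89, 2.39, 3.14, 3.14, 3.14].

### API

Orientations are given as a unit quaternion [x, y, z, w].
In Python, from station import observe, camera, finish_job, tip_extent gives the robot as it stands.
- The arm moves only by the shell command python3 -m pendant 'ROWS' [FORCE]. ROWS is JSON, a list of rows, each a list of 5 numbers: the shift along the world's x, y, z in mm, then the turn about the world's z in degrees, then the closure in counts, from 0 (fully open) to 255 (shut). A call has 1 to 10 rows; each row shifts and turns the pose as measured when the row begins; what a row does not reach is not made up. A row lasts 1/10 s, in which the tool goes at most 50 mm and 8.59 degrees, less where a joint would pass 70% of its speed; a pose out of reach is approached as far as the arm can. A call is refused whole if a number of a shift passes 50 or a number of a turn 8.59, either way. A call with a gripper value outside its range is refused whole. The fingers move at their own pace and stop on an object; FORCE is the grip in N (left out, the last holds). Time passes only in rows, so rows that do not move let the fingers close. It gives the time, the measured TCP pose, the force and the opening at its end, in the units of the state.
- observe(): the state, without advancing time (a new reading comes with each control period).
- camera(name): name is "scene" or "top" or "wrist"; returns a dict with "image" (480x640x3 uint8, red, green, blue), "fx", "fy", "cx", "cy" (pixels), "R" (3x3) and "t" (3): a world point X has camera coordinates R X + t. Camera axes: x right, y down, z forward; pixel columns grow to the right and rows downward; lengths in mm; the calibration is good to about 2 mm. A picture is of the moment at which its call begins. There is no depth.
- finish_job(): hands the job in, once; it reports no verdict.
The state is a dict: "time_s": time; "joint_pos": joint angles; "qd": joint speeds; "tau": joint torques, N m; "eef_pos": TCP position; "ee_rot": TCP orientation; "ft_force": force on the tool from outside, world axes, zero at the start; "moment": the same for the moment, N m; "grip_width": finger opening in mm.
Only numpy, scipy, OpenCV 4.12 (cv2) and the standard library are available. Lean on these libraries where they do the work, as an engineer would, in place of code of your own. Each camera call takes 0.05 s, during which the arm holds its last target. There are 200 camera calls.

### The job

Sort the used ink cartridges lying on the desk: push each chunky black one down past the sprung flap of the white take-back box so that it drops inside and the flap shuts again, and put each slim off-white one into the open wooden tray. When all of them are put away, press the call bell's button fully down and let it spring back. Leave the other things on the desk where they are.

Things in the scene. Friction and masses are not known exactly. Their poses are not given: they have to be found in the camera images.
- takeback: Fixed white metal box 200 x 200 mm, 170 mm high, walls and top 5 mm, closed but for a mouth in its top, 90 (its x) x 140 (its y) mm, centred, shut by a bare dark steel flap hinged along the mouth's +x edge (far from the robot at yaw 0), free edge at -x. Origin: centre of its underside, on the desk; z up. Stands to the robot's left or right, yaw within 0.2 rad.
- mouth (a point): Centre of the take-back box's mouth, level with the box's top (170 mm up); axes as the box's. A chunky cartridge with its 50 mm side along the box's x goes in best 12 mm to the -x side of this point; let go with its top some 20 mm below the box's top it drops free, and the flap shuts as the fingers leave.
- flap (a joint): Angle (rad) of the box's flap (87 mm hinge to free edge, 136 mm wide): 0 shut and level, growing as its free edge swings down into the box, stop at 1.4. A spring shuts it (0.08 N m when shut, 0.12 wide open): a cartridge laid on it does not fall in, but must be pushed down past it and let go inside.
- tray: Fixed open wooden tray, 160 (x) x 220 (y) mm outside, 40 mm high, walls and floor 5 mm thick. Origin: centre of its underside, on the desk; z up. Stands on the side opposite to the take-back box, yaw within 0.2 rad.
- bell (a joint): Travel (m) of the call bell's push button: 0 released, 0.006 fully down; a spring returns it, 5 N holds it fully down.
- bell_top (a point): Centre of the top of the call bell's push button (white, 32 mm across, on a small dark wooden housing in front of the robot beyond the cartridges), as it moves with the button; pressed straight down.
- chunky1: Chunky used ink cartridge, black plastic block 50 (x) x 36 (y) x 46 (z) mm, 80 to 110 g, standing on the desk with its z up at the start. Origin: centre of its underside. One or two of the two are present.
- chunky2: Chunky used ink cartridge, black plastic block 50 (x) x 36 (y) x 46 (z) mm, 80 to 110 g, standing on the desk with its z up at the start. Origin: centre of its underside. One or two of the two are present.
- slim1: Slim used ink cartridge, off-white plastic, 60 (x) x 45 (y) x 20 (z) mm, 30 to 60 g, lying flat on the desk at the start (z up). Origin: centre of its underside. Three or four of the four are present.
- slim2: Slim used ink cartridge, off-white plastic, 60 (x) x 45 (y) x 20 (z) mm, 30 to 60 g, lying flat on the desk at the start (z up). Origin: centre of its underside. Three or four of the four are present.
- slim3: Slim used ink cartridge, off-white plastic, 60 (x) x 45 (y) x 20 (z) mm, 30 to 60 g, lying flat on the desk at the start (z up). Origin: centre of its underside. Three or four of the four are present.
- slim4: Slim used ink cartridge, off-white plastic, 60 (x) x 45 (y) x 20 (z) mm, 30 to 60 g, lying flat on the desk at the start (z up). Origin: centre of its underside. Three or four of the four are present.
- calculator: Bystander: mint-green desk calculator 130 x 120 mm, 27 mm high; origin under its centre.
- stapler: Bystander: dark grey stapler 130 x 36 mm, 46 mm high; origin under its centre.
- paperweight: Bystander: amber glass dome 50 mm across, 38 mm high; origin under its centre.
- eraser: Bystander: dark rubber eraser 45 x 22 x 12 mm; origin under its centre.
- tub: Bystander: small white open tub 70 mm across, 40 mm high; origin under its centre.
Not all that is in view belongs to the job. There is more than one size of the part that bears bell; the job needs the middle-sized.

How it is judged (in metres and radians):
On the way, in this order (a step that is already met when the one before it is completed fails the run):
1. every chunky cartridge is in the take-back box with the flap shut, and every slim one is in the tray, all let go and at rest (x of chunky1 in the frame of takeback between -0.097 and 0.097 m and y of chunky1 in the frame of takeback between -0.097 and 0.097 m and z of chunky1 in the frame of takeback between -0.005 and 0.15 m and linear speed of each of chunky1, chunky2, slim1, slim2, slim3, slim4 below 0.05 m/s and x of chunky2 in the frame of takeback between -0.097 and 0.097 m and y of chunky2 in the frame of takeback between -0.097 and 0.097 m and z of chunky2 in the frame of takeback between -0.005 and 0.15 m and x of slim1 in the frame of tray between -0.076 and 0.076 m and y of slim1 in the frame of tray between -0.106 and 0.106 m and z of slim1 in the frame of tray between -0.005 and 0.06 m and x of slim2 in the frame of tray between -0.076 and 0.076 m and y of slim2 in the frame of tray between -0.106 and 0.106 m and z of slim2 in the frame of tray between -0.005 and 0.06 m and x of slim3 in the frame of tray between -0.076 and 0.076 m and y of slim3 in the frame of tray between -0.106 and 0.106 m and z of slim3 in the frame of tray between -0.005 and 0.06 m and x of slim4 in the frame of tray between -0.076 and 0.076 m and y of slim4 in the frame of tray between -0.106 and 0.106 m and z of slim4 in the frame of tray between -0.005 and 0.06 m and value of joint flap below 0.12 rad and contact force between each of chunky1, chunky2, slim1, slim2, slim3, slim4 and the fingers below 0.1 N), for 0.2 s.
2. the bell's button is pressed fully down (value of joint bell above 0.0048 m), for 0.05 s.
3. the bell's button has sprung back (value of joint bell below 0.0015 m), for 0.2 s.
At the end, for the whole second after the job is handed in: Chunky ones inside the take-back box (origin under 150 mm above its underside), flap within 0.12 rad of shut; slim ones within the tray walls (origin under 60 mm above its underside); all at rest, let go; then bell pressed 4.8 mm or more and sprung back to under 1.5 mm (all of step 1 and value of joint bell below 0.0015 m); the robot touches nothing.
It fails at once if the calculator is shifted by more than 30 mm (distance of calculator from where it was at the start of the episode above 0.03 m).
It fails at once if the stapler is shifted by more than 30 mm (distance of stapler from where it was at the start of the episode above 0.03 m).
It fails at once if the paperweight is shifted by more than 30 mm (distance of paperweight from where it was at the start of the episode above 0.03 m).
It fails at once if the eraser is shifted by more than 30 mm (distance of eraser from where it was at the start of the episode above 0.03 m).
It fails at once if the tub is shifted by more than 30 mm (distance of tub from where it was at the start of the episode above 0.03 m).
Of chunky1, chunky2 only 1 to 2 are there at a start; the rules pass over those that are not, and their reading is None.
Of slim1, slim2, slim3, slim4 only 3 to 4 are there at a start; the rules pass over those that are not, and their reading is None.
At some moment in a run one of chunky1, chunky2, slim1, slim2, slim3, slim4 may be knocked a few centimetres aside while the robot is not near it.
Once in a run the grip may slacken for a moment while it holds something.
It also fails if it takes over 210 s, if anything falls off the work surface, if the arm or the gripper's body presses on something with over 40 N, if the wrist force passes 120 N, or if a joint passes its speed limit or range.

## Working session

There is one attempt and no reset: what is moved stays moved. The work goes in short steps, Python scripts to look and compute and a shell command to move; the robot and the scene stay as the last step left them, time stands still between calls to the robot, and variables do not carry over. Pictures are saved under pics/ and viewed, about 12 in all and at most 16, crops included, and the job is handed in when it is done.

```bash
mkdir -p pics; ls
python3 - <<'E'
from station import observe,camera,tip_extent
import cv2
print(tip_extent,observe())
for n in ("scene","top"):
    c=camera(n); cv2.imwrite(f"pics/{n}0.png",c["image"][:,:,::-1]); print(n,c["fx"],c["fy"],c["cx"],c["cy"],c["R"],c["t"])
E
```

```text
pics
25.0 {'time_s': 0.0, 'joint_pos': array([ 1.23770535e+00,  3.79382978e-01,  1.73478344e+00, -1.61008437e-05,
        1.02847710e+00, -3.32815510e-02]), 'qd': array([-1.44026999e-03,  1.31450157e-05,  2.77681852e-03,  7.97074253e-05,
        1.05566759e-03,  3.60780436e-05]), 'tau': array([ 1.28806523e-04, -7.63758731e+01, -4.34350026e+01,  6.50604093e-02,
        4.25735442e-02, -1.03716495e-04]), 'eef_pos': array([206.61371833, 668.4312884 , 238.30480707]), 'ee_rot': array([ 8.04776315e-01,  5.93577970e-01, -4.29097685e-04,  3.03321556e-04]), 'ft_force': array([0.35817197, 0.10211657, 0.48485023]), 'moment': array([ 0.02425546, -0.01961529,  0.06304467]), 'grip_width': 90.72130026325777}
scene 565.413432388995 565.413432388995 318.43835925196294 235.5685244784184 [[ 0.04292231  0.99903517  0.00929572]
 [ 0.55800109 -0.01625389 -0.82968102]
 [-0.82872942  0.04079885 -0.55816037]] [ -41.67393038 -201.01938962 1620.53316618]
top 445.46773407731234 445.46773407731234 316.30651557603653 234.0082810873569 [[-0.00217732 -0.99998497 -0.00503189]
 [-0.98417699  0.00303438 -0.17716219]
 [ 0.17717479  0.00456653 -0.98416881]] [  12.88894729  538.76009228 1081.3767175 ]
```

View pics/scene0.png

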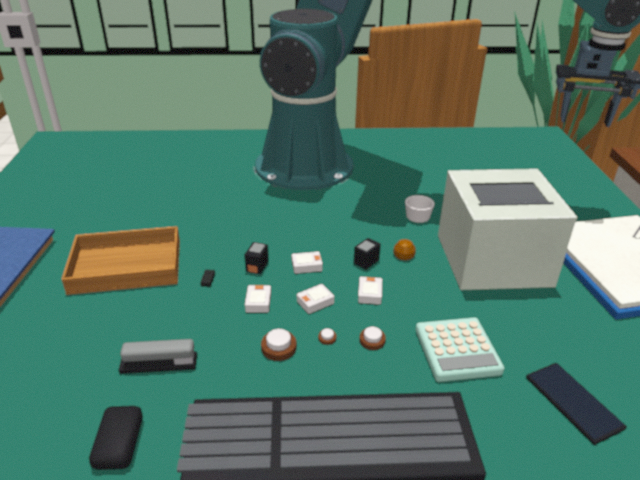

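View pics/top0.png

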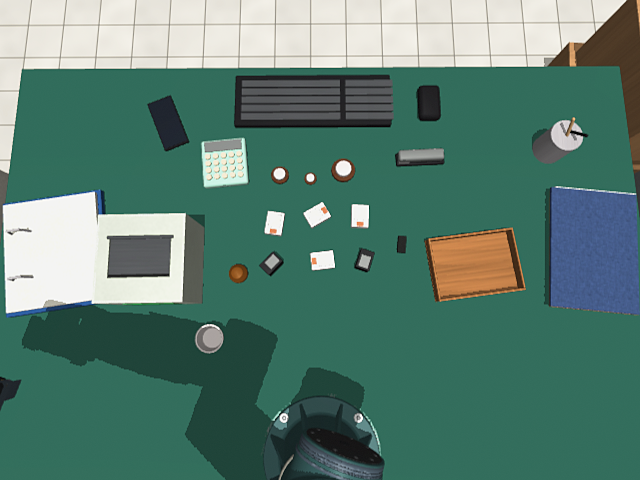

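Scene view: take-back box at (505,225), tray (125,260), chunky blocks (257,257) and (367,253), four slims (307,262), (258,298), (316,298), (370,290), three bells (279,343), (327,335), (373,336). The top view agrees: bells at (280,174), (310,178), (343,169). Next I'll measure them.

```bash
cat > h.py <<'E'
import numpy as np, cv2
from station import observe, camera
def ray(c,p):
    R=np.array(c["R"]);t=np.array(c["t"]); d=R.T@np.array([(p[0]-c["cx"])/c["fx"],(p[1]-c["cy"])/c["fy"],1.]); return -R.T@t,d
def onz(c,p,z):
    o,d=ray(c,p); return (o+d*(z-o[2])/d[2])
def tri(c1,p1,c2,p2):
    o1,d1=ray(c1,p1);o2,d2=ray(c2,p2)
    A=np.stack([d1,-d2],1); s=np.linalg.lstsq(A,o2-o1,rcond=None)[0]
    a=o1+d1*s[0];b=o2+d2*s[1]; return (a+b)/2,np.linalg.norm(a-b)
def proj(c,X):
    q=np.array(c["R"])@np.array(X,float)+np.array(c["t"]); return q[0]/q[2]*c["fx"]+c["cx"],q[1]/q[2]*c["fy"]+c["cy"]
def rect(c,cnt,z):
    w=np.array([onz(c,p,z)[:2] for p in cnt.reshape(-1,2)],np.float32)
    (x,y),(a,b),th=cv2.minAreaRect(w)
    if a<b: a,b,th=b,a,th+90
    th=(th+90)%180-90
    return round(x),round(y),round(a),round(b),round(th)  # th: direction of long side, deg
def white(im):
    h=cv2.cvtColor(im,cv2.COLOR_RGB2HSV); return ((h[...,1]<60)&(h[...,2]>170)).astype(np.uint8)*255
def notgreen(im):
    h=cv2.cvtColor(im,cv2.COLOR_RGB2HSV); return (~((h[...,0]>70)&(h[...,0]<95)&(h[...,1]>90))).astype(np.uint8)*255
def blobs(m,amin,amax):
    cs,_=cv2.findContours(m,cv2.RETR_EXTERNAL,cv2.CHAIN_APPROX_NONE)
    return [c for c in cs if amin<cv2.contourArea(c)<amax]
E
python3 - <<'E'
from h import *
T=camera("top");S=camera("scene")
for nm,c,x0,x1,y0,y1 in (("top",T,150,550,130,360),("scene",S,60,500,190,390)):
    m=notgreen(c["image"]); 
    for b in blobs(m,30,9000):
        x,y,w,h=cv2.boundingRect(b)
        if x0<x<x1 and y0<y<y1:
            print(nm,(x,y,w,h),rect(c,b,20))
    k=white(c["image"])
    for b in blobs(k,15,600):
        x,y,w,h=cv2.boundingRect(b)
        if x0<x<x1 and y0<y<y1: print("   white",nm,(x,y,w,h),rect(c,b,20))
a=cv2.resize(T["image"][145:310,190:440],None,fx=3.2,fy=3.2,interpolation=cv2.INTER_CUBIC)[:,:,::-1]
cv2.imwrite("pics/topc.png",a)
E
```

```text
top (194, 324, 30, 30) (280, 281, 73, 71, 90)
top (229, 264, 19, 20) (442, 212, 49, 46, 1)
top (259, 252, 24, 24) (467, 128, 49, 39, -45)
top (310, 250, 25, 21) (476, -3, 62, 48, -83)
top (355, 248, 20, 24) (476, -112, 54, 37, -19)
top (397, 236, 10, 17) (517, -208, 43, 22, -6)
top (424, 227, 102, 76) (465, -393, 235, 165, -82)
top (264, 210, 21, 27) (573, 122, 65, 49, -8)
top (351, 204, 18, 25) (592, -102, 65, 45, -1)
top (303, 202, 28, 27) (596, 11, 63, 50, -60)
top (304, 172, 13, 13) (695, 28, 33, 32, 0)
top (271, 166, 18, 18) (705, 109, 47, 45, 1)
top (331, 158, 24, 24) (719, -59, 64, 62, 0)
top (395, 148, 49, 18) (754, -265, 130, 46, -88)
top (201, 137, 48, 52) (740, 258, 134, 122, 6)
   white top (203, 329, 16, 18) (280, 278, 44, 34, 15)
   white top (202, 324, 18, 6) (310, 277, 44, 10, 83)
   white top (359, 255, 11, 13) (473, -111, 27, 22, -17)
   white top (266, 255, 13, 13) (474, 127, 27, 20, -45)
   white top (310, 250, 25, 20) (477, -3, 59, 45, -83)
   white top (265, 211, 20, 24) (574, 122, 61, 44, -8)
   white top (351, 204, 18, 24) (593, -103, 60, 44, -4)
   white top 
[... 690 characters left out ...]
e (245, 242, 22, 32) (469, -114, 114, 45, 2)
scene (355, 239, 25, 30) (461, 126, 110, 52, -10)
scene (393, 238, 23, 23) (448, 211, 87, 48, -11)
scene (61, 225, 119, 71) (462, -397, 236, 225, -82)
scene (404, 194, 31, 30) (276, 277, 140, 75, -12)
   white scene (321, 328, 13, 10) (706, 27, 23, 22, -2)
   white scene (266, 328, 25, 19) (714, -62, 44, 42, -36)
   white scene (364, 326, 18, 14) (709, 110, 33, 31, 30)
   white scene (245, 285, 26, 21) (596, -104, 61, 47, -2)
   white scene (297, 284, 37, 23) (600, 9, 61, 49, -60)
   white scene (358, 276, 24, 22) (577, 120, 66, 46, -8)
   white scene (292, 251, 30, 17) (479, -5, 61, 52, -84)
   white scene (410, 206, 21, 5) (278, 280, 49, 18, 81)
```

View pics/topc.png

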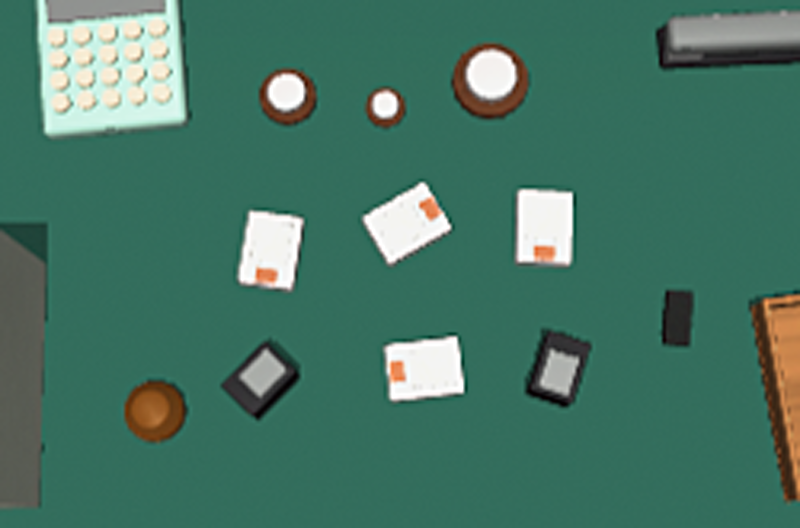

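Three bells in the crop: large at (491,78), white cap about 42 mm; small at (385,104), 21 mm; middle at (287,92), 28–32 mm. The middle one fits the 32 mm button, so that is the one to press. Next I'll triangulate heights and measure the box and tray.

Run:
```python
from h import *
T=camera("top");S=camera("scene")
def cen(c,m,bx,big=True):
    x,y,w,h=bx; k=np.zeros_like(m);k[y:y+h,x:x+w]=m[y:y+h,x:x+w]
    b=max(blobs(k,5,99999),key=cv2.contourArea); M=cv2.moments(b); return b,(M["m10"]/M["m00"],M["m01"]/M["m00"])
wt,ws=white(T["image"]),white(S["image"])
def grey(im):
    h=cv2.cvtColor(im,cv2.COLOR_RGB2HSV); return ((h[...,1]<60)&(h[...,2]>90)).astype(np.uint8)*255
gt,gs=grey(T["image"]),grey(S["image"])
for nm,bt,bs in (("slimA",(260,205,30,35),(352,272,34,28)),("slimB",(300,198,34,32),(292,280,46,32)),("slimC",(346,200,28,32),(242,282,32,28)),("slimD",(306,246,32,28),(288,248,38,24)),("bell",(270,164,22,18),(360,322,28,22))):
    _,p=cen(T,wt,bt);_,q=cen(S,ws,bs); print(nm,p,q,*tri(T,p,S,q))
for nm,bt,bs in (("chA",(257,250,28,28),(353,236,30,20)),("chB",(353,246,24,28),(243,240,26,20))):
    b,p=cen(T,gt,bt);_,q=cen(S,gs,bs); print(nm,p,q,*tri(T,p,S,q),rect(T,b,46))
def corners(c,m,bx,z):
    b,p=cen(c,m,bx); r=rect(c,b,z); return p,r,np.round(cv2.boxPoints(cv2.minAreaRect(b)))
def dark(im,v=110):
    g=cv2.cvtColor(im,cv2.COLOR_RGB2GRAY); return (g<v).astype(np.uint8)*255
print("flap top",corners(T,dark(T["image"]),(98,218,85,75),170)[:2])
print("flap scene",corners(S,dark(S["image"],130),(462,178,92,32),170)[:2])
p=corners(T,dark(T["image"]),(98,218,85,75),170)[0];q=corners(S,dark(S["image"],130),(462,178,92,32),170)[0]
print(tri(T,p,S,q))
bx=(90,205,100,105); m=(cv2.cvtColor(T["image"],cv2.COLOR_RGB2GRAY)>195).astype(np.uint8)*255
print("boxtop",corners(T,m,bx,170))
# tray
def wood(im):
    h=cv2.cvtColor(im,cv2.COLOR_RGB2HSV); return ((h[...,0]<25)&(h[...,1]>100)).astype(np.uint8)*255
bt,pt=cen(T,wood(T["image"]),(420,220,115,90));print("tray@40",rect(T,bt,40),"@0",rect(T,bt,0))
print(cv2.approxPolyDP(bt,4,True).reshape(-1,2).tolist())
bs,_=cen(S,wood(S["image"]),(55,220,130,80));print(cv2.approxPolyDP(bs,4,True).reshape(-1,2).tolist())
```

```text
slimA (274.2331717824448, 221.67635971997845) (369.8301886792453, 287.5878406708595) [577.37376998 120.97901504  17.61955986] 1.549969836289105
slimB (316.0079365079365, 214.69735449735447) (314.8617097701149, 295.1073994252873) [596.00147746  10.58594225  16.49362195] 3.4160475448261267
slimC (359.9305103148751, 214.43105320304016) (257.4990067540723, 295.7497020262217) [ 596.09090673 -103.51467603   17.91514197] 1.088968035129277
slimD (323.15933232169954, 259.6828528072838) (305.4670629024269, 259.0277365032194) [476.93447686  -6.37409554  17.83662341] 0.9402477851503184
bell (279.0438095238095, 173.3047619047619) (372.51417399804495, 332.6969696969697) [708.67063434 110.00714982  19.62829475] 1.2528807388496734
chA (271.57936507936506, 261.0936507936508) (365.7047619047619, 245.26031746031745) [470.18762453 123.17202284  46.60051084] 1.7019423668097569 (471, 124, 30, 23, -45)
chB (364.2403100775193, 260.88062015503874) (256.4676145339652, 247.28751974723536) [ 470.23781642 -109.70033714   46.05844068] 1.8679999005163905 (470, -109, 32, 25, -18)
flap top ((138.7854887424492, 255.74485172981878), (469, 410, 147, 93, -89))
flap scene ((508.12589468302656, 193.51802147239263), (470, 410, 143, 86, 89))
(array([468.53490732, 408.72051767, 168.62106568]), np.float64(1.7823135505730041))
boxtop ((136.370336372723, 257.4162535952512), (476, 418, 222, 219, 1), array([[ 90., 303.],
       [ 90., 205.],
       [185., 205.],
       [185., 303.]], dtype=float32))
tray@40 (463, -386, 229, 161, -83) @0 (468, -400, 237, 166, -83)
[[512, 228], [426, 240], [435, 300], [525, 289]]
[[177, 228], [76, 235], [62, 276], [66, 292], [176, 283]]
```

```bash
python3 -m pendant '[[0,0,20,0,0],[20,-42,0,-3,0],[20,-42,0,-3,0],[20,-42,0,-3,0],[20,-42,0,-3,0],[20,-42,0,-3,0],[20,-42,0,-3,0],[20,-42,0,-3,0],[20,-42,0,-3,0],[20,-42,0,-3,0]]' 25
```

```text
time_s: 1.3
eef_pos: [388.3, 280.5, 259.3]
ee_rot: [0.923, 0.384, 0.001, -0.0]
ft_force: [1.6, 0.4, -0.2]
grip_width: 91.2
```

```bash
python3 -m pendant '[[21,-39,0,0,0],[21,-39,0,0,0],[21,-39,0,0,0],[21,-39,0,0,0],[0,0,-30,0,0],[0,0,0,0,0]]'
python3 - <<'E'
from h import *
c=camera("wrist"); cv2.imwrite("pics/w1.png",c["image"][:,:,::-1]); print(c["R"],c["t"],observe()["eef_pos"],proj(c,(471,124,46)))
E
```

```text
time_s: 1.9
eef_pos: [476.8, 112.6, 230.7]
ee_rot: [0.925, 0.381, 0.004, 0.0]
ft_force: [-1.2, -0.5, 0.4]
grip_width: 91.1
[[ 0.70966069  0.70451288  0.00658137]
 [ 0.67797313 -0.6854086   0.2656454 ]
 [ 0.19166154 -0.18405611 -0.96404834]] [-419.24143827 -274.1382244   312.29691502] [478.02173189 113.21000136 232.88416054] (np.float64(320.90658592376684), np.float64(213.36761209733027))
```

View pics/w1.png

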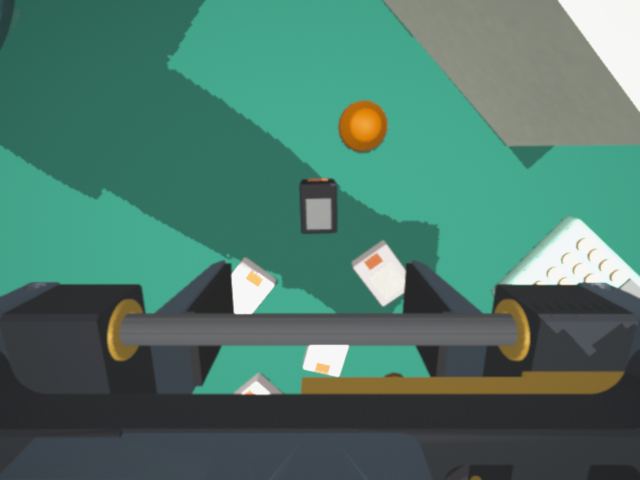

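Wrist view: the black block's label is at (319,213), 1–2 px from the prediction, and the jaws are aligned with it. The block's top is centred about 5 px further up, around world (467,127).

```bash
python3 -m pendant '[[-11,14,-20,0,0],[0,0,-45,0,0],[0,0,-45,0,0],[0,0,-45,0,0],[0,0,-25,0,0],[0,0,-8,0,0],[0,0,0,0,0]]'
```

```text
time_s: 2.65
eef_pos: [471.5, 134.6, 49.2]
ee_rot: [0.923, 0.385, 0.012, 0.001]
ft_force: [-0.1, 0.4, 0.3]
grip_width: 91.3
```

```bash
python3 -m pendant '[[-4,-8,0,0,0],[0,0,0,0,0]]'; python3 -m pendant '[[0,0,-11,0,0],[0,0,0,0,0]]'
```

```text
time_s: 2.85
eef_pos: [468.7, 127.1, 52.0]
ee_rot: [0.923, 0.386, 0.013, 0.002]
ft_force: [0.2, 0.1, 0.7]
grip_width: 91.6
time_s: 3.05
eef_pos: [470.2, 127.2, 42.6]
ee_rot: [0.923, 0.385, 0.016, 0.002]
ft_force: [-0.3, -0.0, 0.1]
grip_width: 91.2
```

```bash
python3 -m pendant '[[-2,0,-4,0,255],[0,0,0,0,255],[0,0,0,0,255],[0,0,0,0,255],[0,0,0,0,255],[0,0,0,0,255]]' 30;  python3 -m pendant '[[0,0,30,0,255],[0,0,40,0,255]]'
```

```text
time_s: 3.65
eef_pos: [468.4, 127.3, 38.7]
ee_rot: [0.923, 0.385, 0.016, 0.002]
ft_force: [0.3, -0.1, -0.1]
grip_width: 46.0
time_s: 3.85
eef_pos: [465.5, 126.6, 106.3]
ee_rot: [0.923, 0.385, 0.012, 0.001]
ft_force: [0.4, -0.0, 0.8]
grip_width: 29.8
```

I lifted before the fingers had finished closing. I'll reopen and look again.

```bash
python3 -m pendant '[[5,0,40,0,0],[0,0,40,0,0],[0,0,40,0,0],[0,0,0,0,0],[0,0,0,0,0],[0,0,0,0,0]]'
python3 - <<'E'
from h import *
c=camera("wrist"); cv2.imwrite("pics/w2.png",c["image"][:,:,::-1]); print(observe()["eef_pos"],proj(c,(467,127,46)))
E
```

```text
time_s: 4.45
eef_pos: [471.2, 126.7, 235.2]
ee_rot: [0.923, 0.385, 0.015, 0.002]
ft_force: [0.5, 0.2, -0.2]
grip_width: 75.4
[470.95105267 126.67571078 234.83060949] (np.float64(310.434273662982), np.float64(219.18204331026794))
```

View pics/w2.png

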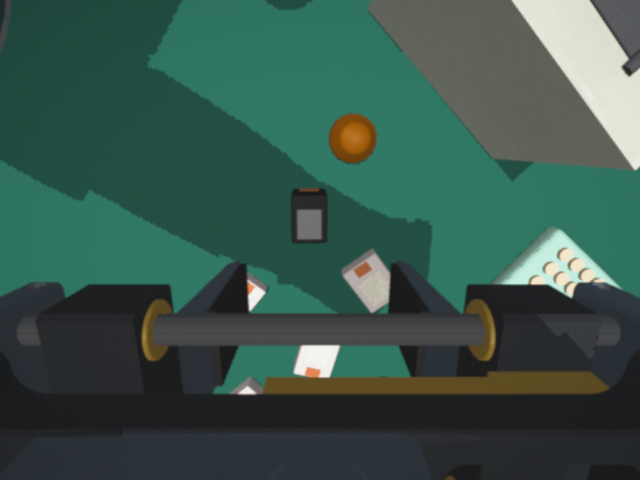

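The block stands undisturbed, its top centred at (310,218) against a prediction of (310,219). I'll descend again and wait for the fingers to close fully.

```bash
python3 -m pendant '[[-4,0,-45,0,0],[0,0,-45,0,0],[0,0,-45,0,0],[0,0,-25,0,0],[0,0,0,0,0]]'
```

```text
time_s: 5.0
eef_pos: [463.6, 126.0, 65.6]
ee_rot: [0.923, 0.385, 0.012, 0.001]
ft_force: [0.7, 0.2, 0.0]
grip_width: 91.1
```

```bash
python3 -m pendant '[[3,1,-22,0,0],[0,0,-5,0,200],[0,0,0,0,255],[0,0,0,0,255],[0,0,0,0,255],[0,0,0,0,255],[0,0,0,0,255],[0,0,0,0,255],[0,0,0,0,255],[0,0,0,0,255]]' 30;  python3 -m pendant '[[0,0,0,0,255],[0,0,0,0,255]]'
```

```text
time_s: 6.0
eef_pos: [467.7, 127.2, 42.3]
ee_rot: [0.923, 0.385, 0.013, 0.002]
ft_force: [-0.1, -0.8, 0.0]
grip_width: 36.0
time_s: 6.2
eef_pos: [467.6, 127.2, 42.2]
ee_rot: [0.923, 0.385, 0.013, 0.002]
ft_force: [-0.8, 0.8, -0.6]
grip_width: 36.1
```

```bash
python3 -m pendant '[[0,0,30,0,255],[0,0,45,0,255],[0,0,45,0,255],[0,0,45,0,255],[0,0,40,0,255],[0,35,0,7.5,255],[0,40,0,7.5,255],[0,40,0,7.5,255],[0,40,0,7.5,255],[0,40,0,7.5,255]]';  python3 -m pendant '[[0,40,0,7.5,255],[0,20,0,0,255],[0,0,0,0,255]]'
python3 - <<'E'
from h import *
c=camera("top"); cv2.imwrite("pics/t3.png",cv2.resize(c["image"][170:340,40:300],None,fx=3,fy=3)[:,:,::-1]); print(observe()["eef_pos"],observe()["grip_width"])
E
```

```text
time_s: 7.2
eef_pos: [464.4, 325.1, 256.5]
ee_rot: [0.745, 0.667, 0.013, -0.002]
ft_force: [0.4, -0.8, -0.3]
grip_width: 36.2
time_s: 7.5
eef_pos: [463.2, 391.1, 255.8]
ee_rot: [0.696, 0.718, 0.012, -0.003]
ft_force: [-0.7, -0.9, -1.1]
grip_width: 35.4
[463.18549225 390.01505098 255.68098112] 35.552998263157214
```

View pics/t3.png

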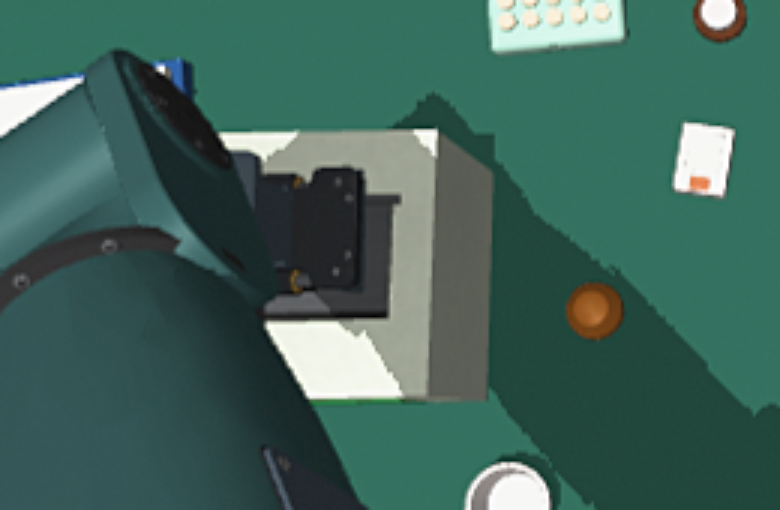

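The gripper is over the box and the grip is holding at 35.5 mm. I'll centre over the mouth.

```bash
python3 -m pendant '[[-6,20,0,-1,255],[0,0,0,0,255]]';  python3 -m pendant '[[0,0,-20,0,255],[0,0,-20,0,255],[0,0,0,0,255]]'
```

```text
time_s: 7.75
eef_pos: [457.1, 408.2, 255.2]
ee_rot: [0.704, 0.71, 0.011, -0.002]
ft_force: [-0.6, -0.2, -0.9]
grip_width: 35.8
time_s: 8.05
eef_pos: [457.6, 404.2, 214.5]
ee_rot: [0.706, 0.708, 0.011, -0.002]
ft_force: [-0.1, 0.2, -0.9]
grip_width: 35.9
```

```bash
python3 -m pendant '[[0,5,-12,0,255],[0,0,-12,0,255],[0,0,-12,0,255],[0,0,0,0,255]]';  python3 -m pendant '[[0,0,-12,0,255],[0,0,-12,0,255],[0,0,-8,0,255],[0,0,0,0,255]]'
```

```text
time_s: 8.45
eef_pos: [458.8, 408.1, 178.1]
ee_rot: [0.707, 0.707, 0.012, -0.002]
ft_force: [-2.0, -1.0, -1.0]
grip_width: 35.7
time_s: 8.85
eef_pos: [458.4, 408.0, 143.0]
ee_rot: [0.707, 0.707, 0.012, -0.002]
ft_force: [-1.1, 0.9, -1.4]
grip_width: 35.9
```

```bash
python3 -m pendant '[[0,0,0,0,40],[0,0,0,0,40],[0,0,0,0,40],[0,0,0,0,40],[0,0,0,0,40],[0,0,0,0,40]]';  python3 -m pendant '[[0,0,20,0,40],[0,0,30,0,40],[0,0,40,0,0],[0,0,40,0,0]]'
python3 - <<'E'
from h import *
c=camera("scene"); cv2.imwrite("pics/s4.png",cv2.resize(c["image"][130:300,380:640],None,fx=3,fy=3)[:,:,::-1])
E
```

```text
time_s: 9.45
eef_pos: [458.8, 408.5, 144.1]
ee_rot: [0.707, 0.707, 0.012, -0.002]
ft_force: [-1.4, -0.5, -0.1]
grip_width: 76.7
time_s: 9.85
eef_pos: [456.2, 406.2, 272.6]
ee_rot: [0.707, 0.707, 0.008, -0.002]
ft_force: [-0.1, -0.3, -0.5]
grip_width: 89.6
```

View pics/s4.png

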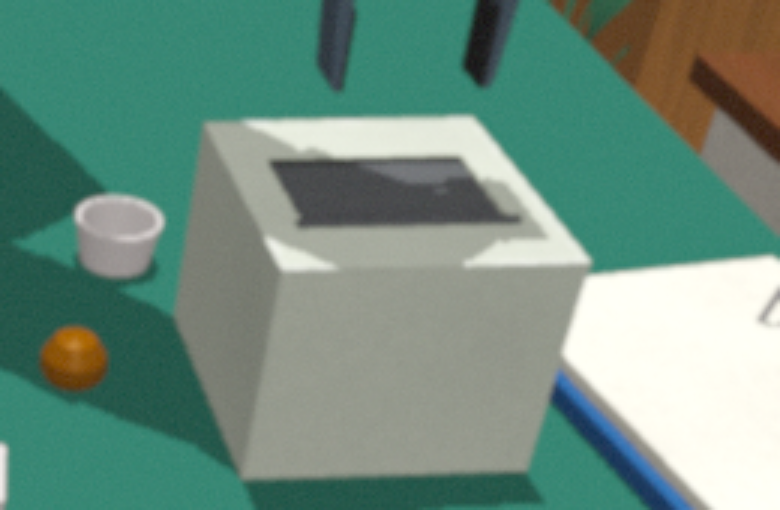

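The flap is shut and the cartridge is inside. On to chunky B, first checking that nothing has moved.

```bash
cat > top.py <<'E'
from h import *
T=camera("top")
for b in blobs(notgreen(T["image"]),150,3000):
    x,y,w,h=cv2.boundingRect(b)
    if 180<x<420 and 140<y<300: print((x,y,w,h),rect(T,b,20))
E
python3 top.py
python3 -m pendant '[[3,-45,0,-3,0],[3,-48,0,-3,0],[3,-48,0,-3,0],[3,-48,0,-3,0],[3,-48,0,-3,0],[3,-48,0,-3,0],[0,-48,0,0,0],[0,-48,0,0,0],[0,-48,0,0,0],[0,-48,0,0,0]]'
python3 -m pendant '[[0,-40,0,0,0],[0,0,-40,0,0],[0,0,0,0,0]]'
```

```text
(228, 264, 20, 20) (442, 214, 49, 49, 1)
(310, 250, 25, 21) (476, -3, 62, 48, -83)
(355, 248, 20, 24) (476, -112, 54, 37, -19)
(264, 210, 21, 27) (573, 122, 65, 49, -8)
(351, 204, 18, 25) (592, -102, 65, 45, -1)
(303, 202, 28, 27) (596, 11, 63, 50, -60)
(271, 166, 18, 18) (705, 109, 47, 45, 1)
(331, 158, 24, 24) (719, -59, 64, 62, 0)
(395, 148, 49, 18) (754, -265, 130, 46, -88)
time_s: 10.95
eef_pos: [474.9, -81.5, 277.1]
ee_rot: [0.811, 0.585, 0.016, 0.002]
ft_force: [1.6, -0.1, 0.1]
grip_width: 91.1
time_s: 11.25
eef_pos: [474.6, -129.1, 236.4]
ee_rot: [0.812, 0.583, 0.017, 0.004]
ft_force: [-1.8, 0.1, -0.2]
grip_width: 91.1
```

```bash
python3 -m pendant '[[0,18,-40,0,0],[0,0,-45,0,0],[0,0,-45,0,0],[0,0,-30,0,0],[0,0,0,0,0]]'
python3 - <<'E'
from h import *
c=camera("wrist"); m=white(c["image"]); print(proj(c,(475,-111,46)),proj(c,(470,-109.5,46)),observe()["eef_pos"])
h=cv2.cvtColor(c["image"],cv2.COLOR_RGB2HSV); g=((h[...,1]<60)&(h[...,2]>90)).astype(np.uint8)*255
for b in blobs(g[:300],200,6000): print(cv2.boundingRect(b),cv2.minAreaRect(b))
E
```

```text
time_s: 11.75
eef_pos: [478.6, -109.4, 77.8]
ee_rot: [0.812, 0.584, 0.019, 0.007]
ft_force: [0.6, 0.1, 1.1]
grip_width: 91.2
(np.float64(311.766456359303), np.float64(279.54673566968006)) (np.float64(311.4164350237903), np.float64(270.7726776592507)) [ 479.58828573 -109.7253716    79.57608163]
(0, 281, 55, 19) ((26.618051528930664, 290.6773376464844), (12.762911796569824, 55.29515075683594), 65.0952377319336)
(173, 262, 50, 38) ((199.91241455078125, 283.2698059082031), (12.016654968261719, 61.250885009765625), 48.945186614990234)
(413, 261, 52, 39) ((436.1352844238281, 283.2587890625), (62.801368713378906, 12.365035057067871), 40.60129165649414)
(631, 245, 9, 55) ((635.0, 272.0), (54.0, 8.0), 90.0)
(286, 244, 47, 53) ((309.0, 270.0), (52.0, 46.0), 90.0)
```

The label is at (309,270) against a prediction of (311,271). I'll descend.

```bash
python3 -m pendant '[[-4,-1,-25,0,0],[0,0,-13,0,0],[0,0,0,0,200],[0,0,0,0,255],[0,0,0,0,255],[0,0,0,0,255],[0,0,0,0,255],[0,0,0,0,255],[0,0,0,0,255],[0,0,0,0,255]]' 30;  python3 -m pendant '[[0,0,0,0,255],[0,0,0,0,255]]'
```

```text
time_s: 12.8
eef_pos: [483.5, -111.7, 51.9]
ee_rot: [0.811, 0.584, 0.024, 0.013]
ft_force: [0.6, 0.2, -1.5]
grip_width: 36.1
time_s: 13.0
eef_pos: [483.4, -111.7, 51.8]
ee_rot: [0.811, 0.584, 0.024, 0.013]
ft_force: [0.5, -0.2, 2.4]
grip_width: 36.3
```

The grip is too high and 8 mm off, so I'll regrasp lower.

```bash
python3 -m pendant '[[0,0,0,0,60],[0,0,0,0,60],[0,0,0,0,60],[0,0,0,0,60],[-8,0,0,0,60],[0,0,-6,0,60],[0,0,-4,0,60]]'
```

```text
time_s: 13.7
eef_pos: [474.6, -111.7, 41.4]
ee_rot: [0.811, 0.584, 0.024, 0.013]
ft_force: [0.4, 1.0, -0.8]
grip_width: 69.7
```

```bash
python3 -m pendant '[[0,0,0,0,255],[0,0,0,0,255],[0,0,0,0,255],[0,0,0,0,255],[0,0,0,0,255],[0,0,0,0,255],[0,0,0,0,255]]' 30;  python3 -m pendant '[[0,0,30,0,255],[0,0,45,0,255],[0,0,45,0,255],[0,0,45,0,255],[0,0,45,0,255],[0,0,0,0,255]]'
```

```text
time_s: 14.4
eef_pos: [474.4, -111.6, 40.6]
ee_rot: [0.811, 0.584, 0.024, 0.013]
ft_force: [0.2, -0.5, -1.0]
grip_width: 35.7
time_s: 15.0
eef_pos: [471.5, -110.8, 257.7]
ee_rot: [0.811, 0.584, 0.023, 0.012]
ft_force: [-0.2, -0.5, -1.8]
grip_width: 35.9
```

```bash
python3 -m pendant '[[-1,45,0,2,255],[-1,48,0,2,255],[-1,48,0,2,255],[-1,48,0,2,255],[-1,48,0,2,255],[-1,48,0,2,255],[-1,48,0,2,255],[-1,48,0,2,255],[-1,48,0,2,255],[-1,48,0,0,255]]';  python3 -m pendant '[[0,30,0,0,255],[0,0,0,0,255]]'
```

```text
time_s: 16.0
eef_pos: [455.9, 378.7, 252.7]
ee_rot: [0.708, 0.706, 0.024, 0.009]
ft_force: [0.1, -0.8, -0.5]
grip_width: 36.0
time_s: 16.2
eef_pos: [454.4, 414.5, 250.3]
ee_rot: [0.706, 0.707, 0.023, 0.009]
ft_force: [-0.2, -0.2, -0.3]
grip_width: 35.6
```

```bash
python3 -m pendant '[[2,-5,0,0,255],[0,0,-20,0,255],[0,0,-20,0,255],[0,0,0,0,255]]';  python3 -m pendant '[[0,0,-12,0,255],[0,0,-12,0,255],[0,0,-12,0,255],[0,0,0,0,255]]'
```

```text
time_s: 16.6
eef_pos: [455.9, 405.6, 206.8]
ee_rot: [0.706, 0.707, 0.022, 0.009]
ft_force: [-1.6, -0.2, 1.4]
grip_width: 35.7
time_s: 17.0
eef_pos: [456.9, 403.4, 170.0]
ee_rot: [0.707, 0.706, 0.022, 0.009]
ft_force: [-2.9, -0.9, -0.6]
grip_width: 36.1
```

```bash
python3 -m pendant '[[0,0,-12,0,255],[0,0,-12,0,255],[0,0,-8,0,255],[0,0,0,0,255]]'
```

```text
time_s: 17.4
eef_pos: [456.5, 403.2, 135.0]
ee_rot: [0.707, 0.707, 0.022, 0.009]
ft_force: [-2.0, 0.2, -1.4]
grip_width: 35.8
```

```bash
python3 -m pendant '[[0,0,0,0,40],[0,0,0,0,40],[0,0,0,0,40],[0,0,0,0,40],[0,0,0,0,40],[0,0,0,0,40]]';  python3 -m pendant '[[0,0,20,0,40],[0,0,30,0,40],[0,0,40,0,0],[0,0,40,0,0],[0,0,0,0,0]]'
python3 - <<'E'
from h import *
c=camera("scene"); s=c["image"]
g=cv2.cvtColor(s,cv2.COLOR_RGB2GRAY); b=max(blobs((g[178:210,462:554]<130).astype(np.uint8)*255,50,9e9),key=cv2.contourArea)
print("flap scene",cv2.boundingRect(b),cv2.contourArea(b),rect(c,b+[462,178],170))
cv2.imwrite("pics/s5.png",cv2.resize(s[130:310,200:620],None,fx=1.9,fy=1.9)[:,:,::-1])
E
python3 top.py
```

```text
time_s: 18.0
eef_pos: [456.9, 403.7, 136.0]
ee_rot: [0.707, 0.707, 0.022, 0.009]
ft_force: [-1.9, -0.2, -0.4]
grip_width: 76.8
time_s: 18.5
eef_pos: [456.2, 403.0, 270.2]
ee_rot: [0.707, 0.707, 0.022, 0.009]
ft_force: [1.4, 1.6, -0.0]
grip_width: 90.9
flap scene (8, 5, 84, 23) 1434.5 (472, 411, 151, 90, 89)
(228, 264, 20, 20) (442, 214, 49, 49, 1)
(310, 250, 25, 21) (476, -3, 62, 48, -83)
(264, 210, 21, 27) (573, 122, 65, 49, -8)
(351, 204, 18, 25) (592, -102, 65, 45, -1)
(303, 202, 28, 27) (596, 11, 63, 50, -60)
(271, 166, 18, 18) (705, 109, 47, 45, 1)
(331, 158, 24, 24) (719, -59, 64, 62, 0)
(395, 148, 49, 18) (754, -265, 130, 46, -88)
```

View pics/s5.png

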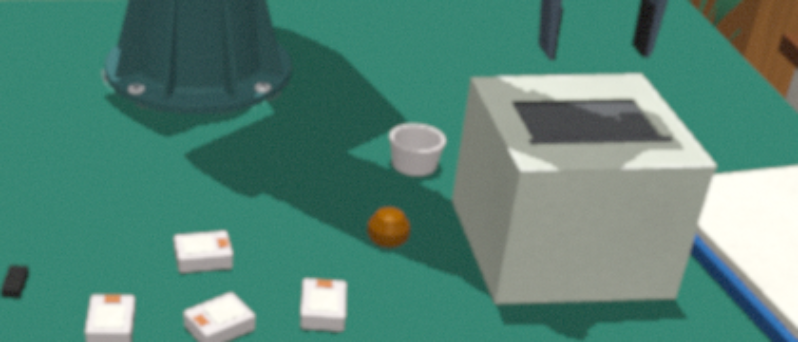

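Both chunkies are in, the flap is shut, and nothing else has moved. On to slim A.

```bash
python3 -m pendant '[[17,-40,0,-2,0],[17,-40,0,-2,0],[17,-40,0,-2,0],[17,-40,0,-2,0],[17,-40,0,0,0],[17,-40,0,0,0],[17,-35,0,0,0],[0,0,-40,0,0],[0,0,-40,0,0],[0,0,0,0,0]]'
```

```text
time_s: 19.6
eef_pos: [571.8, 113.0, 170.3]
ee_rot: [0.757, 0.654, 0.012, 0.007]
ft_force: [-0.3, -0.6, 0.3]
grip_width: 90.9
```

```bash
python3 -m pendant '[[4,8,-40,0,0],[0,0,-40,0,0],[0,0,-30,0,0],[0,0,0,0,0]]'
python3 - <<'E'
from h import *
c=camera("wrist"); cv2.imwrite("pics/w6.png",c["image"][:,:,::-1]); print(proj(c,(576,121,20)),observe()["eef_pos"])
for b in blobs(white(c["image"])[:420],400,60000): print(cv2.boundingRect(b),rect(c,b,20))
E
```

```text
time_s: 20.0
eef_pos: [576.4, 122.1, 59.2]
ee_rot: [0.756, 0.654, 0.012, 0.007]
ft_force: [0.3, -1.2, 0.5]
grip_width: 91.1
(np.float64(315.3156551600471), np.float64(279.1902325164419)) [577.50214719 122.25601253  61.19938441]
(139, 270, 37, 44) (571, 26, 25, 19, -61)
(274, 224, 81, 90) (570, 121, 54, 45, -8)
(0, 70, 114, 119) (476, -5, 60, 45, -83)
```

View pics/w6.png

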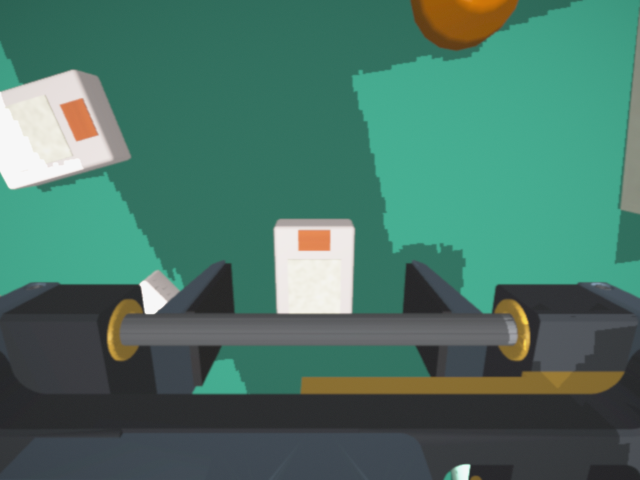

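The slim sits centred between the jaws at (315,275) and aligned with them. I'll descend and grip.

```bash
python3 -m pendant '[[0,-1,-22,0,0],[0,0,-10,0,0],[0,0,0,0,150]]' 25
```

```text
time_s: 20.35
eef_pos: [581.0, 122.4, 34.6]
ee_rot: [0.756, 0.654, 0.016, 0.009]
ft_force: [0.3, 0.0, 0.3]
grip_width: 85.9
```

```bash
python3 -m pendant '[[-4,0,-7,0,150],[0,0,0,0,255],[0,0,0,0,255],[0,0,0,0,255],[0,0,0,0,255],[0,0,0,0,255],[0,0,0,0,255],[0,0,0,0,255]]'
```

```text
time_s: 21.15
eef_pos: [579.0, 122.9, 31.9]
ee_rot: [0.756, 0.654, 0.018, 0.011]
ft_force: [-0.2, -0.8, -1.3]
grip_width: 44.7
```

```bash
python3 -m pendant '[[0,0,30,0,255],[0,0,40,0,255],[0,0,30,0,255],[-6,-40,0,2,255],[-6,-47,0,2,255],[-6,-47,0,2,255],[-6,-47,0,2,255],[-6,-47,0,2,255],[-6,-47,0,2,255],[-6,-47,0,2,255]]'; python3 -m pendant '[[-6,-47,0,2,255],[-6,-47,0,0,255],[-6,-47,0,0,255],[-6,-45,0,0,255],[-6,-30,0,0,255],[0,0,0,0,255]]'
```

```text
time_s: 22.15
eef_pos: [534.6, -205.7, 136.6]
ee_rot: [0.664, 0.747, 0.02, 0.01]
ft_force: [1.7, 0.4, -0.9]
grip_width: 44.8
time_s: 22.75
eef_pos: [500.2, -436.4, 136.9]
ee_rot: [0.652, 0.758, 0.02, 0.01]
ft_force: [0.4, 0.4, -0.5]
grip_width: 44.9
```

```bash
python3 -m pendant '[[4,3,-25,0,255],[0,0,-35,0,255],[0,0,-25,0,255],[0,0,0,0,255]]'
python3 - <<'E'
from h import *
c=camera("top"); s=cv2.resize(c["image"][190:330,380:560],None,fx=3.5,fy=3.5)[:,:,::-1]; d=camera("wrist")["image"][:,:,::-1]
s=cv2.resize(s,(400,311)); d=cv2.resize(d,(400,300)); cv2.imwrite("pics/t7.png",np.hstack([s[:300],d])); print(observe()["eef_pos"])
E
```

```text
time_s: 23.15
eef_pos: [504.1, -433.6, 50.0]
ee_rot: [0.652, 0.758, 0.02, 0.011]
ft_force: [-0.7, 0.3, 0.4]
grip_width: 44.9
[ 505.47651818 -434.84738951   53.1095619 ]
```

View pics/t7.png

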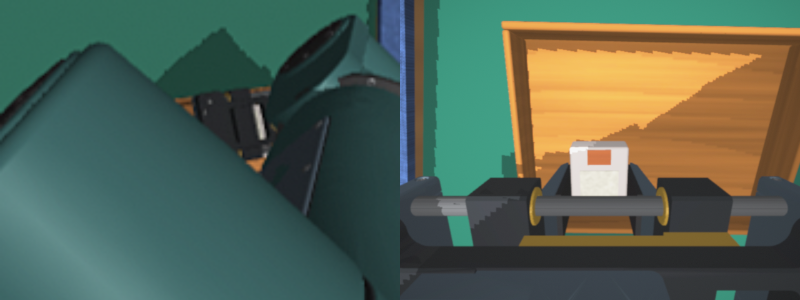

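The slim is inside the tray walls. I'll lower it a little and release.

```bash
python3 -m pendant '[[0,0,-12,0,255],[0,0,0,0,90],[0,0,0,0,90],[0,0,0,0,90],[0,0,0,0,90]]'; python3 -m pendant '[[0,0,30,0,90],[0,0,40,0,90],[0,0,30,0,40],[0,45,0,0,0],[0,45,0,0,0]]'
```

```text
time_s: 23.75
eef_pos: [507.8, -436.2, 45.2]
ee_rot: [0.652, 0.758, 0.019, 0.016]
ft_force: [0.9, 0.3, -0.0]
grip_width: 59.5
time_s: 24.25
eef_pos: [507.9, -348.3, 150.4]
ee_rot: [0.654, 0.756, 0.019, 0.018]
ft_force: [0.4, 0.9, 0.1]
grip_width: 80.1
```

```bash
python3 -m pendant '[[15,41,0,-2,0],[15,41,0,-2,0],[15,41,0,-2,0],[15,41,0,-2,0],[15,41,0,-2,0],[12,38,0,0,0],[0,0,-35,0,0],[0,0,-40,0,0],[0,0,0,0,0]]'
cat > w.py <<'E'
from h import *
c=camera("wrist"); o=observe(); q=o["ee_rot"]; print(o["eef_pos"].round(1),"theta",round(np.degrees(2*np.arctan2(q[1],q[0])),1),o["grip_width"].round(1))
for b in blobs(white(c["image"])[:420],400,60000): print(cv2.boundingRect(b),rect(c,b,20))
E
python3 w.py
```

```text
time_s: 25.15
eef_pos: [599.2, -90.9, 80.3]
ee_rot: [0.719, 0.695, 0.021, 0.024]
ft_force: [-1.5, -0.9, -0.3]
grip_width: 91.2Traceback (most recent call last):
  File "w.py", line 2, in <module>
    c=camera("wrist"); o=observe(); q=o["ee_rot"]; print(o["eef_pos"].round(1),"theta",round(np.degrees(2*np.arctan2(q[1],q[0])),1),o["grip_width"].round(1))
                                                                                                                                    ^^^^^^^^^^^^^^^^^^^^^
AttributeError: 'float' object has no attribute 'round'
```

```bash
sed -i 's/,o\["grip_width"\].round(1))/)/' w.py; python3 w.py
```

```text
[601.5 -91.9  84.4] theta 88.0
(262, 203, 73, 90) (592, -104, 60, 45, -3)
(419, 192, 115, 102) (593, 7, 60, 52, -60)
(417, 0, 119, 89) (477, -5, 60, 42, -84)
```

```bash
python3 -m pendant '[[-9,-12,0,0,0],[-2,0,-30,0,0],[-2,0,-15,0,0],[0,0,0,0,130]]'
```

```text
time_s: 25.65
eef_pos: [590.8, -108.3, 45.9]
ee_rot: [0.719, 0.694, 0.024, 0.03]
ft_force: [0.0, 0.5, 0.7]
grip_width: 86.1
```

```bash
python3 -m pendant '[[2,4,-6,0,130],[0,0,-6,0,130],[0,0,-5,0,130],[0,0,0,0,255],[0,0,0,0,255],[0,0,0,0,255],[0,0,0,0,255],[0,0,0,0,255],[0,0,0,0,255],[0,0,0,0,255]]'
```

```text
time_s: 26.65
eef_pos: [595.0, -104.8, 31.6]
ee_rot: [0.719, 0.693, 0.026, 0.032]
ft_force: [-1.0, 0.2, -0.4]
grip_width: 44.6
```

```bash
python3 -m pendant '[[0,0,25,0,255],[0,0,45,0,255],[0,0,35,0,255],[-20,-42,0,2,255],[-20,-42,0,2,255],[-20,-42,0,2,255],[-20,-42,0,2,255],[-20,-42,0,0,255],[-20,-42,0,0,255],[-20,-42,0,0,255]]'; python3 -m pendant '[[-20,-40,0,0,255],[0,0,0,0,255]]'
```

```text
time_s: 27.65
eef_pos: [450.8, -404.5, 142.5]
ee_rot: [0.664, 0.747, 0.028, 0.032]
ft_force: [1.1, 0.0, -0.8]
grip_width: 44.8
time_s: 27.85
eef_pos: [427.6, -450.4, 143.0]
ee_rot: [0.665, 0.745, 0.028, 0.033]
ft_force: [-0.6, -0.2, -0.3]
grip_width: 44.6
```

```bash
python3 -m pendant '[[3,10,-30,0,255],[0,0,-35,0,255],[0,0,-20,0,255],[0,0,-10,0,255],[0,0,0,0,255]]'
```

```text
time_s: 28.35
eef_pos: [430.5, -440.8, 46.1]
ee_rot: [0.666, 0.744, 0.027, 0.034]
ft_force: [0.6, 0.3, 0.5]
grip_width: 44.8
```

```bash
python3 -m pendant '[[0,0,-3,0,255],[0,0,0,0,90],[0,0,0,0,90],[0,0,0,0,90],[0,0,0,0,90]]'; python3 -m pendant '[[0,0,30,0,90],[0,0,40,0,90],[0,0,30,0,40],[10,45,0,-8.5,0],[10,45,0,-8.5,0],[10,45,0,-8.5,0],[10,45,0,-8.5,0],[10,45,0,-8.5,0],[10,45,0,-8.5,0],[10,45,0,-8.5,0]]'; python3 top.py
```

```text
time_s: 28.85
eef_pos: [432.3, -442.0, 46.6]
ee_rot: [0.666, 0.745, 0.027, 0.037]
ft_force: [-0.7, -0.8, 0.5]
grip_width: 59.4
time_s: 29.85
eef_pos: [494.8, -168.8, 154.1]
ee_rot: [0.924, 0.38, 0.009, 0.048]
ft_force: [0.7, -0.6, 0.3]
grip_width: 91.0
(229, 264, 19, 20) (442, 212, 49, 46, 1)
(310, 250, 25, 21) (476, -3, 62, 48, -83)
(384, 220, 49, 21) (555, -227, 128, 28, 75)
(303, 202, 28, 27) (596, 11, 63, 50, -60)
(356, 199, 24, 41) (590, -118, 112, 40, -18)
(271, 166, 18, 18) (705, 109, 47, 45, 1)
(331, 158, 24, 24) (719, -59, 64, 62, 0)
(395, 148, 49, 18) (754, -265, 130, 46, -88)
```

```bash
python3 -m pendant '[[10,18,0,-8.5,0],[10,18,0,-8.5,0],[10,18,0,-8.5,0],[10,18,0,-8.5,0],[10,18,0,-8.5,0],[10,18,0,-8.5,0],[10,18,0,-8.5,0],[10,18,0,-8.5,0],[10,18,0,-8.5,0],[10,18,0,-8.5,0]]'; python3 -m pendant '[[0,0,0,-8.5,0],[0,0,0,-8.5,0],[0,0,0,-8.5,0],[0,0,0,-8.5,0],[0,0,0,-8.5,0],[0,0,0,-8.5,0],[0,0,0,-8.5,0],[0,0,0,-8.5,0],[0,0,0,-8.5,0],[0,0,0,-8.5,0]]';python3 w.py
```

```text
time_s: 30.9
eef_pos: [599.2, 23.5, 157.4]
ee_rot: [0.935, -0.351, -0.024, 0.043]
ft_force: [0.2, 0.4, 0.5]
grip_width: 91.6
time_s: 31.9
eef_pos: [601.8, 25.7, 160.1]
ee_rot: [-0.445, 0.894, 0.045, -0.014]
ft_force: [0.3, -0.5, -0.8]
grip_width: 91.5
[601.7  25.6 160.1] theta 232.4
(304, 172, 76, 82) (597, 8, 61, 45, -60)
(142, 161, 39, 40) (708, 109, 32, 31, -47)
(0, 156, 119, 141) (720, 225, 135, 101, -55)
(232, 112, 28, 29) (698, 25, 21, 20, 53)
(288, 0, 63, 52) (718, -60, 43, 31, 53)
```

```bash
python3 -m pendant '[[-5,-17,0,-7.5,0],[0,0,-20,-7.5,0],[0,0,-30,-7.5,0],[0,0,-30,0,0],[0,0,0,0,0]]'; python3 w.py
```

```text
time_s: 32.45
eef_pos: [597.8, 7.4, 80.4]
ee_rot: [-0.257, 0.965, 0.046, -0.002]
ft_force: [-0.6, 0.2, 1.0]
grip_width: 91.1
[598.9   7.3  82.3] theta 209.8
(459, 271, 41, 43) (496, -25, 28, 24, 6)
(284, 210, 74, 94) (598, 6, 64, 45, -60)
(145, 187, 38, 37) (697, 23, 23, 22, -70)
(131, 0, 89, 88) (722, -60, 46, 39, 30)
```

```bash
python3 -m pendant '[[-1,0,-25,0,0],[0,0,-15,0,130],[0,0,-8,0,130],[0,0,0,0,130]]'
```

```text
time_s: 32.9
eef_pos: [601.6, 7.3, 38.2]
ee_rot: [-0.26, 0.965, 0.045, 0.002]
ft_force: [-0.5, 0.7, 0.4]
grip_width: 70.1
```

```bash
python3 -m pendant '[[-4,0,-6,0,130],[0,0,-3,0,200],[0,0,0,0,255],[0,0,0,0,255],[0,0,0,0,255],[0,0,0,0,255],[0,0,0,0,255],[0,0,0,0,255],[0,0,0,0,255]]'; python3 -m pendant '[[0,0,25,0,255],[0,0,45,0,255],[0,0,45,0,255]]'; python3 top.py
```

```text
time_s: 33.8
eef_pos: [599.1, 7.3, 31.6]
ee_rot: [-0.261, 0.964, 0.044, 0.003]
ft_force: [0.0, -0.1, -0.3]
grip_width: 44.8
time_s: 34.1
eef_pos: [594.8, 7.5, 143.8]
ee_rot: [-0.261, 0.964, 0.046, -0.002]
ft_force: [0.8, -0.1, -0.5]
grip_width: 45.2
(229, 264, 19, 20) (442, 212, 49, 46, 1)
(379, 241, 17, 102) (397, -167, 257, 13, 6)
(244, 234, 27, 102) (416, 162, 262, 13, -13)
(291, 153, 76, 49) (700, -27, 198, 109, 81)
(395, 148, 49, 18) (754, -265, 130, 46, -88)
(271, 145, 26, 39) (729, 85, 114, 51, -42)
```

```bash
python3 -m pendant '[[-12,-42,0,8.4,255],[-12,-42,0,8.4,255],[-12,-42,0,8.4,255],[-12,-42,0,8.4,255],[-12,-42,0,8.4,255],[-12,-42,0,8.4,255],[-12,-42,0,8.4,255],[-12,-35,0,8.4,255],[0,0,0,0,255]]'; python3 w.py
```

```text
time_s: 35.05
eef_pos: [499.8, -333.6, 155.2]
ee_rot: [0.761, -0.647, -0.037, 0.019]
ft_force: [0.6, -0.2, -0.5]
grip_width: 44.9
[ 500.2 -332.1  155.1] theta -81.0
(276, 345, 86, 10) (378, -349, 82, 10, -79)
(271, 237, 94, 77) (453, -336, 81, 74, -80)
(411, 206, 67, 74) (502, -435, 65, 50, 9)
```

```bash
python3 -m pendant '[[-6,0,-25,-2,255],[0,0,-35,0,255],[0,0,-30,0,255],[0,0,-15,0,255],[0,0,0,0,255]]'
```

```text
time_s: 35.6
eef_pos: [495.8, -328.9, 47.7]
ee_rot: [0.745, -0.666, -0.036, 0.018]
ft_force: [-0.3, -0.1, 0.1]
grip_width: 45.2
```

```bash
python3 -m pendant '[[0,-3,-3,0,255],[0,0,0,0,90],[0,0,0,0,90],[0,0,0,0,90],[0,0,0,0,90]]'; python3 -m pendant '[[0,0,30,0,90],[0,0,40,0,90],[0,0,30,0,40],[-2,38,0,8.5,0],[-2,38,0,8.5,0],[-2,38,0,8.5,0],[-2,38,0,8.5,0],[-2,38,0,8.5,0],[-2,38,0,8.5,0],[-2,38,0,8.5,0]]'; python3 -m pendant '[[0,35,0,8.5,0],[0,20,0,8.5,0],[0,0,0,8.5,0],[0,0,0,5,0],[0,0,-40,0,0],[0,0,0,0,0]]'; python3 w.py; python3 top.py
```

```text
time_s: 36.1
eef_pos: [498.4, -332.8, 48.8]
ee_rot: [0.745, -0.666, -0.034, 0.018]
ft_force: [-0.2, 0.2, -0.1]
grip_width: 59.2
time_s: 37.1
eef_pos: [484.7, -62.7, 157.9]
ee_rot: [0.979, -0.203, -0.016, 0.031]
ft_force: [1.2, 0.0, -0.1]
grip_width: 91.3
time_s: 37.7
eef_pos: [485.0, -0.6, 120.3]
ee_rot: [0.997, 0.071, -0.004, 0.034]
ft_force: [-0.3, -0.5, 0.1]
grip_width: 91.5
[486.9  -0.7 122.8] theta 8.1
(586, 229, 37, 31) (692, 28, 27, 22, -9)
(277, 202, 62, 81) (476, -3, 63, 45, -83)
(229, 264, 19, 20) (442, 212, 49, 46, 1)
(272, 225, 75, 44) (513, 33, 192, 101, -85)
(271, 166, 18, 18) (705, 109, 47, 45, 1)
(331, 158, 24, 24) (719, -59, 64, 62, 0)
(395, 148, 49, 18) (754, -265, 130, 46, -88)
```

```bash
python3 -m pendant '[[-10,-3,-25,0,0],[0,0,-30,0,0],[0,0,-20,0,110],[0,0,0,0,130]]'
```

```text
time_s: 38.2
eef_pos: [482.7, -4.6, 54.7]
ee_rot: [0.997, 0.069, 0.004, 0.035]
ft_force: [0.3, 0.8, 0.8]
grip_width: 77.8
```

```bash
python3 -m pendant '[[-7,0,-12,0,130],[-1,1,-8,0,130],[0,0,-4,0,200],[0,0,0,0,255],[0,0,0,0,255],[0,0,0,0,255],[0,0,0,0,255],[0,0,0,0,255],[0,0,0,0,255],[0,0,0,0,255]]'
```

```text
time_s: 39.2
eef_pos: [477.8, -3.8, 34.5]
ee_rot: [0.997, 0.068, 0.008, 0.035]
ft_force: [-0.1, 0.3, 0.8]
grip_width: 44.7
```

```bash
python3 -m pendant '[[0,0,25,0,255],[0,0,45,0,255],[0,0,40,-8.3,255],[-5,-30,0,-8.3,255],[-5,-35,0,-8.3,255],[-5,-35,0,-8.3,255],[-5,-35,0,-8.3,255],[-5,-35,0,-8.3,255],[-5,-35,0,-8.3,255],[-5,-35,0,-8.3,255]]';python3 -m pendant '[[-5,-35,0,-8.3,255],[-5,-35,0,-8.3,255],[-2,-15,0,-8.3,255],[0,0,0,0,255]]'; python3 w.py
```

```text
time_s: 40.2
eef_pos: [440.6, -249.4, 150.2]
ee_rot: [0.863, -0.504, -0.011, 0.032]
ft_force: [0.9, 1.4, 0.7]
grip_width: 44.8
time_s: 40.6
eef_pos: [426.7, -341.7, 150.3]
ee_rot: [0.727, -0.686, -0.018, 0.029]
ft_force: [-0.6, 0.8, 0.7]
grip_width: 44.9
[ 426.7 -340.8  150.2] theta -86.4
(273, 233, 92, 81) (386, -346, 78, 76, -87)
(407, 195, 61, 76) (429, -442, 64, 47, 6)
(275, 102, 64, 85) (494, -332, 61, 45, 6)
(415, 98, 63, 87) (502, -436, 61, 46, 9)
```

All four are accounted for: three in the tray and one held. I'll lower the last into the free slot.

```bash
python3 -m pendant '[[-5,-1,-25,3,255],[0,0,-35,0,255],[0,0,-25,0,255],[0,0,-15,0,255],[0,0,0,0,255]]'
```

```text
time_s: 41.15
eef_pos: [422.3, -337.7, 48.1]
ee_rot: [0.753, -0.657, -0.016, 0.029]
ft_force: [0.1, 0.0, 0.2]
grip_width: 45.0
```

```bash
python3 -m pendant '[[0,-3,-3,0,255],[0,0,0,0,90],[0,0,0,0,90],[0,0,0,0,90],[0,0,0,0,90]]'; python3 -m pendant '[[0,0,30,0,90],[0,0,40,0,90],[0,0,35,0,90],[25,30,0,0,255],[25,40,0,0,255],[25,40,0,0,255],[25,40,0,0,255],[25,40,0,0,255],[25,40,0,0,255],[25,40,0,0,255]]'; python3 -m pendant '[[25,40,0,0,255],[25,40,0,0,255],[25,40,0,0,255],[15,40,0,0,255],[0,0,0,0,255]]'
python3 - <<'E'
from h import *
T=camera("top");S=camera("scene")
a=cv2.resize(T["image"][120:320,80:560],(800,333));b=cv2.resize(S["image"][130:390,40:590],(800,378))[110:]
cv2.imwrite("pics/f8.png",np.vstack([a,b])[:600,:,::-1]); print(observe()["eef_pos"])
E
```

```text
time_s: 41.65
eef_pos: [424.3, -341.5, 48.5]
ee_rot: [0.755, -0.655, -0.014, 0.029]
ft_force: [-0.0, -0.8, 0.2]
grip_width: 58.9
time_s: 42.65
eef_pos: [603.4, -65.6, 163.2]
ee_rot: [0.752, -0.659, -0.01, 0.028]
ft_force: [0.0, -1.0, 0.1]
grip_width: 5.6
time_s: 43.15
eef_pos: [698.9, 106.6, 165.3]
ee_rot: [0.753, -0.657, -0.009, 0.026]
ft_force: [-0.5, -0.2, -0.1]
grip_width: 0.8
[697.50253828 103.11496008 164.99213249]
```

View pics/f8.png

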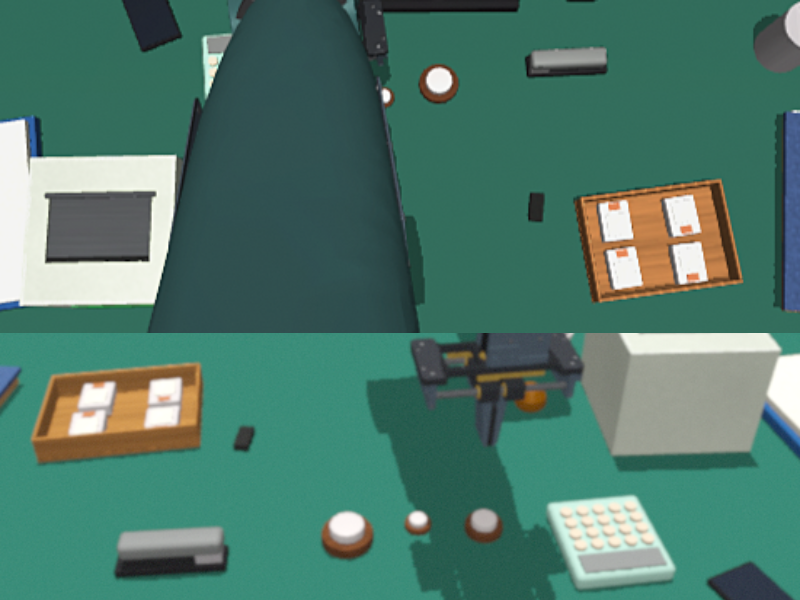

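All four slims lie flat in the tray and the flap is shut. The middle bell is at (484,522) in the lower half, beside the small and large ones. I'll go above it and press.

```bash
python3 -m pendant '[[12,7,-20,0,255],[0,0,-35,0,255],[0,0,-20,0,255],[0,0,0,0,255]]'; python3 w.py
```

```text
time_s: 43.65
eef_pos: [708.8, 105.7, 89.5]
ee_rot: [0.751, -0.659, -0.009, 0.027]
ft_force: [-0.8, 0.5, -0.3]
grip_width: 0.5
[709.4 105.7  90.8] theta -82.5
(414, 269, 29, 28) (701, 28, 21, 19, 13)
(541, 247, 64, 58) (719, -68, 42, 38, -39)
(293, 240, 39, 22) (714, 109, 25, 15, -83)
(0, 61, 182, 216) (742, 257, 126, 117, 6)
```

```bash
python3 -m pendant '[[0,4,-15,0,255],[0,0,-12,0,255],[0,0,-8,0,255],[0,0,0,0,255]]'
```

```text
time_s: 44.1
eef_pos: [710.6, 109.2, 56.5]
ee_rot: [0.751, -0.66, -0.007, 0.025]
ft_force: [-1.0, 0.8, -0.0]
grip_width: 0.7
```

```bash
python3 -m pendant '[[0,0,-6,0,255],[0,0,-4,0,255],[0,0,-3,0,255]]'; python3 -m pendant '[[0,0,-3,0,255],[0,0,-2,0,255]]'
```

```text
time_s: 44.4
eef_pos: [711.3, 109.4, 43.7]
ee_rot: [0.751, -0.66, -0.007, 0.024]
ft_force: [-0.7, -0.0, 4.6]
grip_width: 0.6
time_s: 44.6
eef_pos: [711.8, 109.4, 40.7]
ee_rot: [0.751, -0.66, -0.007, 0.025]
ft_force: [-18.1, -1.9, 40.3]
grip_width: 0.4
```

It's at the bottom stop (force well past 5 N). I'll hold briefly, then lift off.

```bash
python3 -m pendant '[[0,0,0,0,255]]'; python3 -m pendant '[[0,0,15,0,255],[0,0,30,0,255],[0,0,40,0,255],[-20,0,40,0,255],[-40,0,20,0,255],[-40,0,0,0,255],[-40,0,0,0,255],[0,0,0,0,255],[0,0,0,0,255],[0,0,0,0,255]]'
python3 - <<'E'
from h import *
T=camera("top");S=camera("scene"); m=white(S["image"])
for b in blobs(m[320:350,355:390],15,900): 
  print("button scene",cv2.boundingRect(b+[355,320]))
a=cv2.resize(T["image"][120:320,80:560],(800,333));b=cv2.resize(S["image"][130:390,40:590],(800,378))[110:]
cv2.imwrite("pics/f9.png",np.vstack([a,b])[:600,:,::-1]); print(observe()["eef_pos"],observe()["ft_force"])
E
```

```text
time_s: 44.7
eef_pos: [711.8, 109.5, 41.9]
ee_rot: [0.751, -0.66, -0.007, 0.025]
ft_force: [-3.1, -1.6, 4.0]
grip_width: 0.5
time_s: 45.7
eef_pos: [569.1, 109.6, 199.2]
ee_rot: [0.751, -0.66, -0.004, 0.021]
ft_force: [0.8, 1.0, 0.0]
grip_width: 0.5
button scene (365, 328, 17, 12)
[569.454231   109.58038338 198.90650875] [ 0.98931202 -0.1868249  -0.57415735]
```

View pics/f9.png

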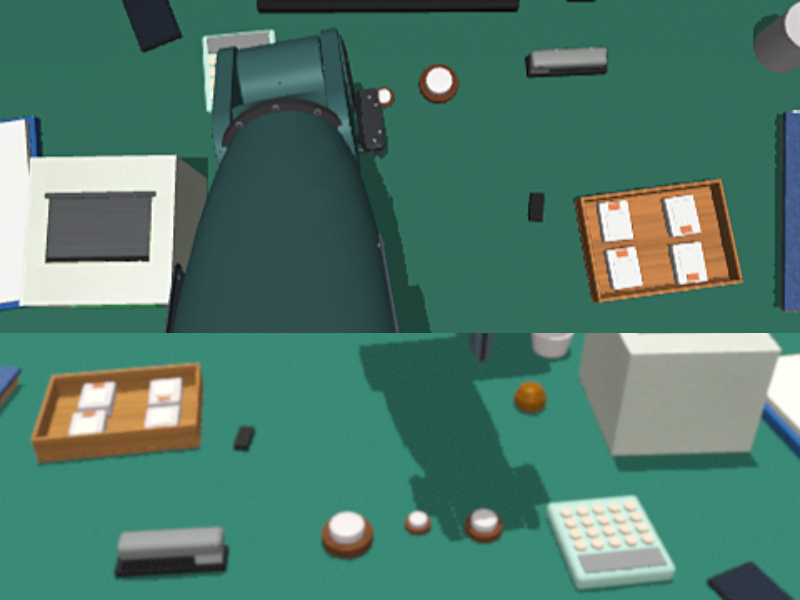

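```bash
python3 -c "from station import finish_job; print(finish_job())"
```

```text
the job is handed in; nothing more can be done
None
```

I put both chunky cartridges into the take-back box and all four slim ones into the tray, 2 x 2. Then I pressed the middle-sized bell and let it spring back, and handed the job in at about 46 s of robot time.

**Last checks**
- **Cartridges and flap:** the final pictures show the flap shut and the four slims lying flat inside the tray.
- **Other things on the desk:** the calculator, stapler, paperweight, eraser and tub look to be where they began.
- **Bell:** the wrist camera measured its button at about 32 mm across, against 21 and 42 mm for the other two. The button was seen back up after the press.
- **Robot:** it was clear of everything at the end, with almost no force on the wrist.

**What went wrong or is uncertain**
- **First chunky:** I lifted before the fingers had closed, so the first grasp missed; the block stayed in place and the second try worked.
- **Second chunky:** I gripped it too high and had to regrasp before lifting.
- **Tool tilt:** the tool built up about 5° of lean during the moves, which I partly cancelled with a half turn. It did not upset any placing.
- **Bell force:** the wrist force peaked at about 40 N when the button hit its stop. I had no direct reading of the button's travel, so that it went fully down is inferred from that force.

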